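# Open the clamped praline mould and demould the centrepiece

## Task

Open the round praline mould: turn each of its three blue clamp knobs anticlockwise until it stops, then lift off the upper mould half (it has a black handle) and lower it right way up to lie flat in the steel washing-up tray. Then lift the big chocolate praline gently out of the lower half and set it down, right way up, on the gold round in the middle of the wooden platter. The chocolate is fragile, so grip it lightly and keep it upright; leave the knobs open and do not disturb the other things on the bench.

Things in the scene. Friction and masses are not known exactly. Their poses are not given: they have to be found in the camera images.
- mould: Fixed round steel stand, 210 mm diameter, with the aluminium lower mould half (124 mm diameter, flat top 46 mm above the bench). Its open round cavity, 62 mm diameter, floor 30 mm above the bench, holds the praline. Three 24 mm steel bosses 82 mm from the centre carry the clamps and keep the upper half centred to 3 mm. Origin: on the bench under the centre; z up. Place and yaw vary widely.
- clamp1 (a joint): Angle of swing clamp 1, rad, growing anticlockwise seen from above. 0: steel finger points at the mould's centre, over the upper half's flange; 1.57: hard end stop, open, finger tangential (clear of the flange from about 1.2). Starts at 0.15 to 0.55 and stays where it is left: friction about 0.1 N m, no spring.
- clamp2 (a joint): Angle of swing clamp 2, as clamp 1.
- clamp3 (a joint): Angle of swing clamp 3, as clamp 1.
- clamp1_grip (a point): Clamp 1's blue knob: point on its turning axis at mid-height, 86 mm above the bench. The knob is an upright bar 44 mm long (x), 13 mm wide (y) and 24 mm high (z, 74 to 98 mm above the bench), pinched across its width. Axes turn with the knob; x also points along the steel finger below it to its tip.
- clamp2_grip (a point): Clamp 2's knob, as that of clamp 1. Under each knob the steel finger is 12 mm wide, reaches 36 mm from the axis and has its top 61 mm above the bench: keep the fingertips above about 66 mm; at about 75 mm they also clear the dome of the upper half.
- clamp3_grip (a point): Clamp 3's knob, as that of clamp 1.
- upper_half: Loose aluminium upper mould half, about 0.3 to 0.6 kg: a round flange 134 mm diameter and 8 mm thick, a round dome 80 mm diameter rising to 27 mm, and on top a black handle. Origin: centre of its underside; z up. Hollow below (70 mm diameter, 21 mm deep) over the praline. At the start it lies on the lower half, underside 46 mm above the bench, held by the three clamp fingers 1 mm above its flange.
- upper_half_grip (a point): Centre of the black handle on the upper half, 40 mm above its underside: an upright rib 44 mm long along x, 14 mm wide along y, 26 mm high (27 to 53 mm above the underside). Its direction differs each time.
- praline: Big round milk-chocolate praline with fine cream stripes on top, about 0.1 kg, loose in the mould: 56 mm diameter with straight upright sides (edges bevelled 3 to 4 mm at the top), 34 mm high. Origin: centre of its underside; z up. Fragile: pinch it across its sides with about 20 to 30 N a finger; it breaks at about three times that.
- platter: Fixed round wooden platter with a white doily and a 73 mm gold round in the middle, which is where the praline goes (within 20 mm of the centre). 190 mm outer diameter, rim 22 mm high and 6 mm thick, floor 8 mm above the bench. Origin: on the bench, under its centre; z up. Three small truffles stand on it round the gold round; its place on the bench differs.
- tray: Fixed rectangular stainless washing-up tray: 220 mm along its x, 164 mm along its y, rim 16 mm high and 4 mm thick, floor 4 mm above the bench. Origin: on the bench, under its centre; z up. A small piping nozzle stands in it towards its +x end, so the upper half goes towards the -x end (centre anywhere from 20 to 40 mm from the tray's centre will lie flat).
- truffle1: Loose truffle in a paper case, 28 mm diameter, 29 mm high, 59 to 70 mm from the platter's centre; leave it alone. Origin: centre of its underside.
- truffle2: Loose truffle in a paper case, 28 mm diameter, 29 mm high, 59 to 70 mm from the platter's centre; leave it alone. Origin: centre of its underside.
- truffle3: Loose truffle in a paper case, 28 mm diameter, 29 mm high, 59 to 70 mm from the platter's centre; leave it alone. Origin: centre of its underside.
- nozzle: Loose steel piping nozzle standing in the tray, a cone 26 mm diameter and 36 mm high, 83 to 88 mm from the tray's centre towards +x; leave it alone. Origin: centre of its underside.
- jar: Loose amber glass jar, 68 mm diameter, 105 mm high; leave it alone. Origin: centre of its underside.
- nut_bowl: Loose white bowl of hazelnuts, 104 mm diameter, about 50 mm high; leave it alone. Origin: centre of its underside.
- bars: Loose stack of two dark chocolate bars, 100 by 55 mm, 25 mm high; leave it alone. Origin: centre of its underside.
- tongs: Loose steel confectioner's tongs lying flat beside the mould stand, 116 mm long along y, 24 mm wide, 9 mm high; leave them alone. Origin: centre, on the bench.
Things that resemble listed ones, but are neither listed nor needed, are in the scene too. What is shaped like the mould but orange or red is not meant.

How it is judged:
By the outcome, as a careful person would: the job done as asked, in the order asked, and still so for the second after the job is handed in, with the robot touching nothing.
It also fails if it takes over 72 s, if anything falls off the work surface, if the arm or the gripper's body presses on something with over 40 N, if the wrist force passes 120 N, or if a joint passes its speed limit or range.

## Robot

A 6-joint arm with a two-finger parallel gripper is mounted at the origin on the work surface. World frame = base frame: x ahead of the robot, y to its left, z up, the work surface at z = 0. Lengths are in m, angles in rad, forces in N, time in s.
With the tool pointing down it reaches from about 0.35 to 0.85 m from the base axis. Payload 8.1 kg.
Tool frame: the origin (TCP) lies midway between the tips of the shut fingers; the grasp point (between the pads) lies 19 mm behind it; z points along the fingers, y is the direction in which the jaws open and shut (so a half turn about z gives the same grasp; the last joint's range is limited). The gripper opens to 93 mm and grips with 3 to 60 N. Pads are 15 mm wide; open, the fingers measure 128 mm over their backs; the gripper's body (75 mm by 188 mm) begins 65 mm behind the grasp point.
Start: joints at [1.188, 0.13, 1.488, -0, 1.523, -0.085], TCP at [0.176, 0.574, 0.219] pointing down, gripper open.
Joint ranges: [-2.96, 2.96], [-0.89, 2.26], [0.02, 2.5], [-1.34, 4.48], [0, 2.73], [-2.66, 2.66]. Speed limits (rad/s): [2.39, 2.39, 2.79, 3.14, 3.14, 3.14].

## Interface

Orientations are given as a rotation vector (axis times angle).
In Python, from plant import robot gives the robot as it stands. The module is installed in compiled form; this text tells all that it offers.
- The arm moves only by the shell command python3 -m pendant 'ROWS' [FORCE]. ROWS is JSON, a list of rows, each an object with "translation": the shift along the tool's x, y, z in mm, a list of three; "twist": the turn, a rotation vector about the tool's x, y, z in rad, a list of three; "grip": the opening, from -1 (shut) to 1 (fully open). A call has exactly 10 rows; each row shifts and turns the pose as measured when the row begins, along the tool's axes as they then stand; what a row does not reach is not made up. A row lasts 1/10 s, in which the tool goes at most 50 mm and 8.59 degrees, less where a joint would pass 70% of its speed; a pose out of reach is approached as far as the arm can. A call is refused whole if a number of a shift passes 50 or a number of a turn 0.15, either way. A call with a gripper value outside its range is refused whole. The fingers move at their own pace and stop on an object; FORCE is the grip in N (left out, the last holds). Time passes only in rows, so rows that do not move let the fingers close, or fill a call up. It gives the time, the measured TCP pose, the force and the opening at its end, in the units of the state.
- robot.read_state(): the state, without advancing time (a new reading comes with each control period).
- robot.read_camera(name): name is "side" or "top" or "wrist"; returns (picture, depth): 384x512x3 uint8, red, green, blue; 384x512 float32, m along the optical axis (not along the pixel's ray), 0 where there is no reading.
- robot.camera_info(name): a dict with "vertical_fov" (degrees; the focal length in pixels is half the picture's height over the tangent of half this angle, whatever the lens; pixels are square), "cx", "cy" (the principal point, pixels), "D" ([k1, k2, p1, p2, k3] as OpenCV has them; the pictures are not rectified), "cam_to_world" (4x4, takes a point from camera to world coordinates). Camera axes: x right, y up, looking along -z (the intrinsics and any distortion apply to the point x, -y, -z); pixel columns grow to the right and rows downward; lengths in m; the calibration is good to about 2 mm. A picture is of the moment at which its call begins: read the wrist's pose just before it. camera_info takes no time and is no camera call; for the wrist camera it gives the pose at the moment of the call.
- robot.close_job(): hands the job in, once; it reports no verdict.
The state is a dict: "t": time; "q": joint angles; "dq": joint speeds; "joint_torque": joint torques, N m; "tool_pos": TCP position; "orientation": TCP orientation; "force": force on the tool from outside, world axes, zero at the start; "wrist_torque": the same for the moment, N m; "opening": finger opening in m.
Only numpy, scipy, OpenCV 4.12 (cv2) and the standard library are available. Lean on these libraries where they do the work, as an engineer would, in place of code of your own. Each camera call takes 0.05 s, during which the arm holds its last target. There are 200 camera calls.

## Working session

There is one attempt and no reset: what is moved stays moved. The work goes in short steps, Python scripts to look and compute and a shell command to move; the robot and the scene stay as the last step left them, time stands still between calls to the robot, and variables do not carry over. Pictures are saved under pics/ and viewed, about 8 in all and at most 12, crops included, and the job is handed in when it is done.

```bash
mkdir -p pics; cat > h.py <<'E'
import numpy as np, cv2, pickle
from scipy.spatial.transform import Rotation as R
from plant import robot
def K(i,h=384):
    f=h/2/np.tan(np.radians(i['vertical_fov'])/2); return np.array([[f,0,i['cx']],[0,f,i['cy']],[0,0,1.]])
def shot(n,fn):
    i=robot.camera_info(n); p,d=robot.read_camera(n); pickle.dump((i,p,d),open(fn+'.pkl','wb')); cv2.imwrite('pics/'+fn+'.png',p[:,:,::-1]); return i,p,d
def load(fn): return pickle.load(open(fn+'.pkl','rb'))
def cloud(i,d):
    h,w=d.shape; v,u=np.mgrid[:h,:w]
    n=cv2.undistortPoints(np.stack([u,v],-1).reshape(-1,1,2).astype(float),K(i),np.array(i['D'],float)).reshape(h,w,2)
    c=np.stack([n[...,0]*d,-n[...,1]*d,-d],-1); T=np.array(i['cam_to_world']); return c@T[:3,:3].T+T[:3,3]
def st():
    s=robot.read_state(); print('t',round(s['t'],2),'tcp',np.round(s['tool_pos'],4),'F',np.round(s['force'],1),'open',round(s['opening'],4)); M=R.from_rotvec(s['orientation']).as_matrix(); print(np.round(M,3).tolist(),'q',np.round(s['q'],2)); return s,M
def go(p,yaw=None):
    "shift in tool axes (mm) to reach world p; twist z to bring tool y to world yaw (mod pi)"
    s,M=st(); print('shift mm',np.round(M.T@(np.array(p)-s['tool_pos'])*1000,1))
    if yaw is not None:
        y=np.arctan2(M[1,1],M[0,1]); e=(yaw-y+np.pi/2)%np.pi-np.pi/2; print('turn world',round(e,3),'tool twist z',round(-e,3),'tool y yaw',round(y,3))
    print('tilt rotvec tool x,y', np.round(np.cross(M[:,2],[0,0,-1])@M,3))
E
python3 - <<'E'
from h import *
st()
for n in('top','side'):
    i,p,d=shot(n,n+'0'); print(n,i['vertical_fov'],i['D'],np.round(i['cam_to_world'],3).tolist(),(d>0).mean())
a=cv2.imread('pics/top0.png');cv2.imwrite('pics/top0b.png',cv2.resize(a,(800,600),interpolation=cv2.INTER_CUBIC))
E
```

```text
t 0.0 tcp [0.1759 0.5731 0.2176] F [0.2 0.1 0.7] open 0.0931
[[-0.956, 0.293, -0.001], [0.293, 0.956, -0.002], [0.0, -0.002, -1.0]] q [ 1.19  0.13  1.49 -0.    1.52 -0.09]
top 49.936184448001626 [-0.04745829  0.          0.          0.          0.        ] [[0.007, 0.984, -0.176, 0.29], [-1.0, 0.01, 0.015, 0.005], [0.016, 0.176, 0.984, 1.103], [0.0, 0.0, 0.0, 1.0]] 0.9959462483723959
side 54.73430356192956 [-0.12190116  0.          0.          0.          0.        ] [[-1.0, -0.0, -0.014, 0.445], [-0.012, -0.488, 0.873, 0.951], [-0.007, 0.873, 0.488, 0.641], [0.0, 0.0, 0.0, 1.0]] 0.9959157307942709
```

View pics/top0b.png

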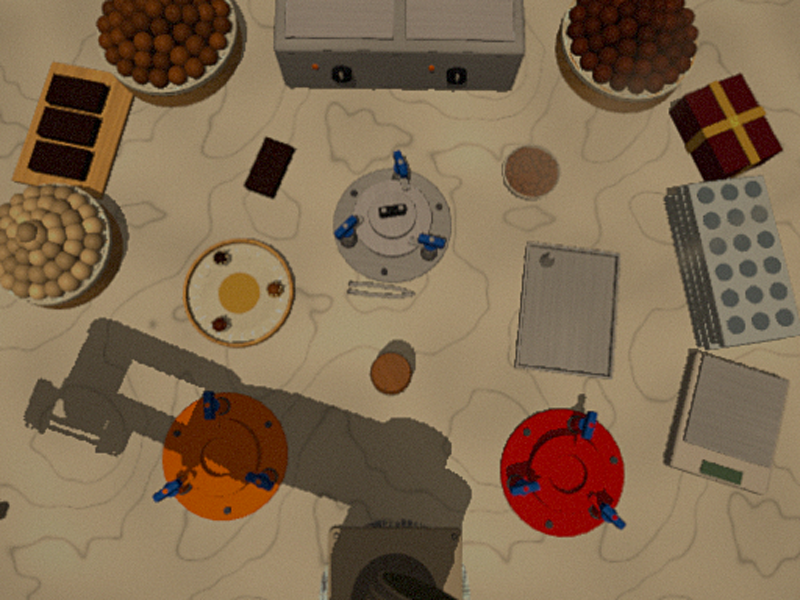

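Three mould-like bodies are visible: grey (392,224), orange (225,455) and red (562,470). The grey one with the black handle fits, since orange and red are excluded. The platter is at (239,292), the tray at (567,310) and the nozzle at (547,259). I'll confirm with an enlarged crop while measuring.

```bash
python3 - <<'E'
from h import *
i,p,d=load('top0'); P=cloud(i,d); hsv=cv2.cvtColor(p,cv2.COLOR_RGB2HSV)
v,u=np.mgrid[:384,:512]
def box(m,a,b,c,e): return m&(u>a)&(u<b)&(v>c)&(v<e)
blue=(hsv[...,0]>100)&(hsv[...,0]<125)&(hsv[...,1]>120)&(hsv[...,2]>60)
n,l,s,c=cv2.connectedComponentsWithStats(box(blue,200,300,85,190).astype(np.uint8))
for k in range(1,n):
    if s[k,4]<15: continue
    q=P[l==k]; t=q[q[:,2]>.085]; x=(t[:,:2].min(0)+t[:,:2].max(0))/2
    w,V=np.linalg.eigh(np.cov(t[:,:2].T)); print('knob px',c[k],s[k,4],'n',len(t),'mean',t.mean(0).round(4),'mid',x.round(4),'ang',np.degrees(np.arctan2(V[1,1],V[0,1])).round(1),np.sqrt(w).round(4))
def circ(m,nm):
    q=P[m][:,:2]; (a,b),r=cv2.minEnclosingCircle(q.astype(np.float32)); print(nm,len(q),'mean',q.mean(0).round(4),'circ',round(a,4),round(b,4),round(r,4),'z',np.median(P[m][:,2]).round(4))
hx=box(P[...,2]>.092,235,270,120,150)&(hsv[...,2]<90); circ(hx,'handle')
q=P[hx][:,:2]; w,V=np.linalg.eigh(np.cov(q.T)); print('hang',np.degrees(np.arctan2(V[1,1],V[0,1])),np.sqrt(w))
circ(box((P[...,2]>.066)&(P[...,2]<.08),225,280,115,170)&~blue,'dome')
circ(box((hsv[...,1]>150)&(P[...,2]<.02)&(hsv[...,0]>15)&(hsv[...,2]>130),138,168,170,205),'gold')
r=box((P[...,2]>.012)&(P[...,2]<.03),110,195,145,230); circ(r,'platter rim')
t=box((P[...,2]>.011)&(P[...,2]<.02),322,405,148,248); print('tray',cv2.minAreaRect(P[t][:,:2].astype(np.float32)*1000))
z=box((P[...,2]>.022)&(P[...,2]<.05),335,365,150,185); circ(z,'nozzle')
cv2.imwrite('pics/c1.png',cv2.resize(p[85:190,185:305,::-1],None,fx=5,fy=5,interpolation=cv2.INTER_CUBIC))
E
```

```text
knob px [255.7        104.84285714] 70 n 61 mean [ 0.6991 -0.0042  0.0968] mid [ 0.6998 -0.0045] ang -160.8 [0.0038 0.0129]
knob px [220.70491803 144.62295082] 61 n 61 mean [0.5851 0.0827 0.1132] mid [0.4488 0.0526] ang -168.0 [0.0113 0.0405]Traceback (most recent call last):
  File "<stdin>", line 9, in <module>
    return umr_minimum(a, axis, None, out, keepdims, initial, where)
ValueError: zero-size array to reduction operation minimum which has no identity
```

```bash
python3 - <<'E'
from h import *
i,p,d=load('top0'); d=cv2.medianBlur(d,3); P=cloud(i,d); hsv=cv2.cvtColor(p,cv2.COLOR_RGB2HSV)
v,u=np.mgrid[:384,:512]
def box(m,a,b,c,e): return m&(u>a)&(u<b)&(v>c)&(v<e)
blue=(hsv[...,0]>100)&(hsv[...,0]<125)&(hsv[...,1]>120)&(hsv[...,2]>60)
n,l,s,c=cv2.connectedComponentsWithStats(box(blue,200,300,85,190).astype(np.uint8))
for k in range(1,n):
    if s[k,4]<15: continue
    q=P[l==k]; print('knob px',c[k].round(),s[k,4],'zs',np.percentile(q[:,2],[5,50,95]).round(3)); t=q[(q[:,2]>.085)&(q[:,2]<.11)]
    if len(t)<8: continue
    x=(t[:,:2].min(0)+t[:,:2].max(0))/2
    w,V=np.linalg.eigh(np.cov(t[:,:2].T)); print('  n',len(t),'mean',t.mean(0).round(4),'mid',x.round(4),'ang',np.degrees(np.arctan2(V[1,1],V[0,1])).round(1),np.sqrt(w).round(4))
def circ(m,nm):
    q=P[m][:,:2]
    if len(q)<4: print(nm,len(q)); return
    (a,b),r=cv2.minEnclosingCircle(q.astype(np.float32)); print(nm,len(q),'mean',q.mean(0).round(4),'circ',round(a,4),round(b,4),round(r,4),'z',np.median(P[m][:,2]).round(4))
hx=box((P[...,2]>.09)&(P[...,2]<.11),235,270,120,150)&(hsv[...,2]<90); circ(hx,'handle')
q=P[hx][:,:2]
if len(q)>5: w,V=np.linalg.eigh(np.cov(q.T)); print('hang',np.degrees(np.arctan2(V[1,1],V[0,1])),np.sqrt(w))
circ(box((P[...,2]>.062)&(P[...,2]<.08),225,280,115,170)&~blue,'dome')
circ(box((hsv[...,1]>150)&(P[...,2]<.02)&(hsv[...,0]>15)&(hsv[...,2]>130),138,168,170,205),'gold')
circ(box((P[...,2]>.012)&(P[...,2]<.026),110,195,145,230),'platter rim')
for h in(.008,.011): 
  t=box((P[...,2]>h)&(P[...,2]<.02),322,405,148,248); print('tray',t.sum(),cv2.minAreaRect(P[t][:,:2].astype(np.float32)*1000))
circ(box((P[...,2]>.022)&(P[...,2]<.05),335,365,150,185),'nozzle')
print('z: bench',P[340,290],'tray floor',P[200,365],'flange',P[160,252],'dome',P[150,252])
cv2.imwrite('pics/c1.png',cv2.resize(p[85:190,185:305,::-1],None,fx=5,fy=5,interpolation=cv2.INTER_CUBIC))
E
```

```text
knob px [256. 105.] 70 zs [0.073 0.096 0.097]
  n 61 mean [ 0.6994 -0.0042  0.096 ] mid [ 0.7007 -0.0045] ang -160.5 [0.0037 0.0128]
knob px [221. 145.] 61 zs [0.092 0.097 0.099]
  n 61 mean [0.5904 0.084  0.0962] mid [0.5916 0.0845] ang 135.6 [0.003  0.0132]
knob px [223. 149.] 16 zs [0.064 0.073 0.076]
knob px [271. 152.] 31 zs [0.093 0.097 0.098]
  n 31 mean [ 0.5712 -0.0442  0.0964] mid [ 0.5712 -0.0447] ang 66.2 [0.0032 0.0053]
knob px [280. 154.] 34 zs [0.092 0.098 0.1  ]
  n 34 mean [ 0.5661 -0.0672  0.0973] mid [ 0.5665 -0.0675] ang 78.5 [0.0036 0.005 ]
knob px [275. 158.] 15 zs [0.072 0.074 0.076]
handle 77 mean [0.6194 0.0089] circ 0.6223 0.0089 0.0219 z 0.0974
hang 98.78867244613608 [0.00377707 0.01205107]
dome 634 mean [0.6177 0.0077] circ 0.6033 -0.0022 0.0751 z 0.0728
gold 529 mean [0.4955 0.272 ] circ 0.4956 0.2721 0.0356 z 0.0088
platter rim 677 mean [0.4943 0.2738] circ 0.4959 0.2722 0.0949 z 0.0198
tray 711 ((472.332763671875, -297.74395751953125), (166.76882934570312, 223.6670379638672), 83.19729614257812)
tray 657 ((472.332763671875, -297.74395751953125), (166.76882934570312, 223.6670379638672), 83.19729614257812)
nozzle 36 mean [ 0.5586 -0.2624] circ 0.5607 -0.264 0.009 z 0.0316
z: bench [ 0.10260916 -0.09684726  0.01176136] tray floor [ 0.46696363 -0.30435101  0.00281841] flange [0.56234925 0.00432796 0.05298447] dome [0.5843614  0.00459422 0.07107479]
```

View pics/c1.png

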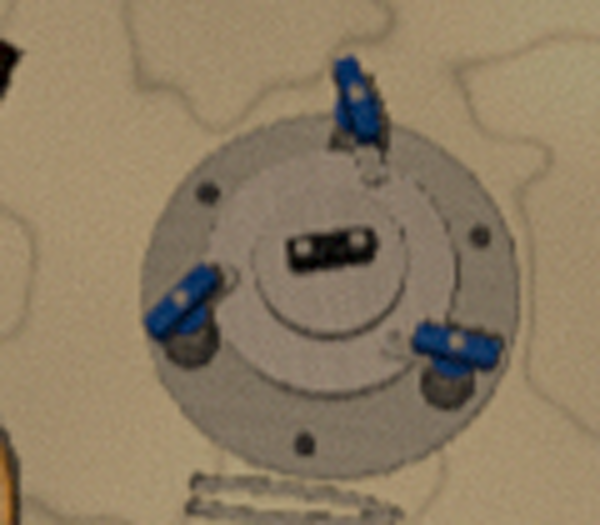

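The crop confirms the grey mould with the handle. Knob centres are at crop pixels (357,92), (180,298) and (456,341). From these the mould centre is about (0.620, 0.008). The opening order A→C→B keeps the last joint in range.

```bash
cat >> h.py <<'E'
def plan(p,yaw,n):
    "n rows to world p, jaw yaw (rad, exact not mod pi)"
    s=robot.read_state(); M=R.from_rotvec(s['orientation']).as_matrix(); y=np.arctan2(M[1,1],M[0,1]); e=yaw-y
    st_=(np.array(p)-s['tool_pos'])/n
    for k in range(n):
        Mk=R.from_rotvec([0,0,e*k/n]).as_matrix()@M; print(k,(Mk.T@st_*1000).round().astype(int).tolist(),'tw',round(-e/n,3))
    print('q',np.round(s['q'],2),'tilt',np.round(np.cross(M[:,2],[0,0,-1])@M,3))
E
python3 -c "
from h import *
plan([.700,-.0045,.2],np.radians(-70.5),20)"
```

```text
0 [-34, -20, 1] tw 0.125
1 [-36, -16, 1] tw 0.125
2 [-37, -11, 1] tw 0.125
3 [-38, -6, 1] tw 0.125
4 [-39, -1, 1] tw 0.125
5 [-39, 3, 1] tw 0.125
6 [-38, 8, 1] tw 0.125
7 [-37, 13, 1] tw 0.125
8 [-35, 18, 1] tw 0.125
9 [-32, 22, 1] tw 0.125
10 [-29, 26, 1] tw 0.125
11 [-26, 29, 1] tw 0.125
12 [-22, 32, 1] tw 0.125
13 [-18, 35, 1] tw 0.125
14 [-14, 37, 1] tw 0.125
15 [-9, 38, 1] tw 0.125
16 [-4, 39, 1] tw 0.125
17 [1, 39, 1] tw 0.125
18 [6, 39, 1] tw 0.125
19 [10, 38, 1] tw 0.125
q [ 1.19  0.13  1.49 -0.    1.52 -0.09] tilt [-0.002 -0.     0.   ]
```

```bash
python3 -m pendant '[{"translation":[-34,-20,0],"twist":[0,0,0.125],"grip":-0.1},{"translation":[-36,-16,0],"twist":[0,0,0.125],"grip":-0.1},{"translation":[-37,-11,0],"twist":[0,0,0.125],"grip":-0.1},{"translation":[-38,-6,0],"twist":[0,0,0.125],"grip":-0.1},{"translation":[-39,-1,0],"twist":[0,0,0.125],"grip":-0.1},{"translation":[-39,3,0],"twist":[0,0,0.125],"grip":-0.1},{"translation":[-38,8,0],"twist":[0,0,0.125],"grip":-0.1},{"translation":[-37,13,0],"twist":[0,0,0.125],"grip":-0.1},{"translation":[-35,18,0],"twist":[0,0,0.125],"grip":-0.1},{"translation":[-32,22,0],"twist":[0,0,0.125],"grip":-0.1}]' 30
python3 -c "
from h import *
st(); plan([.700,-.0045,.2],np.radians(-70.5),10)"
```

```text
t: 1.1
tool_pos: [0.4365, 0.2704, 0.2125]
orientation: [-2.239, -2.203, 0.015]
force: [0.3, 0.9, 0.1]
opening: 0.0417
t 1.1 tcp [0.4365 0.2704 0.2125] F [0.3 0.9 0.1] open 0.0417
[[0.016, 1.0, -0.007], [1.0, -0.016, -0.007], [-0.007, -0.007, -1.0]] q [ 0.46 -0.09  1.73 -0.    1.52  0.47]
0 [-27, 27, 1] tw 0.121
1 [-24, 30, 1] tw 0.121
2 [-20, 33, 1] tw 0.121
3 [-16, 35, 1] tw 0.121
4 [-11, 36, 1] tw 0.121
5 [-7, 37, 1] tw 0.121
6 [-2, 38, 1] tw 0.121
7 [2, 38, 1] tw 0.121
8 [7, 37, 1] tw 0.121
9 [11, 36, 1] tw 0.121
q [ 0.46 -0.09  1.73 -0.    1.52  0.47] tilt [-0.007  0.007  0.   ]
```

```bash
python3 -m pendant '[{"translation":[-27,27,0],"twist":[-0.007,0.007,0.121],"grip":-0.1},{"translation":[-24,30,0],"twist":[0,0,0.121],"grip":-0.1},{"translation":[-20,33,0],"twist":[0,0,0.121],"grip":-0.1},{"translation":[-16,35,0],"twist":[0,0,0.121],"grip":-0.1},{"translation":[-11,36,0],"twist":[0,0,0.121],"grip":-0.1},{"translation":[-7,37,0],"twist":[0,0,0.121],"grip":-0.1},{"translation":[-2,38,0],"twist":[0,0,0.121],"grip":-0.1},{"translation":[2,38,0],"twist":[0,0,0.121],"grip":-0.1},{"translation":[7,37,0],"twist":[0,0,0.121],"grip":-0.1},{"translation":[11,36,0],"twist":[0,0,0.121],"grip":-0.1}]'
python3 - <<'E'
from h import *
go([.700,-.0045,.077],np.radians(-70.5))
i,p,d=shot('wrist','w1'); P=cloud(i,cv2.medianBlur(d,3)); hsv=cv2.cvtColor(p,cv2.COLOR_RGB2HSV)
blue=(hsv[...,0]>100)&(hsv[...,0]<125)&(hsv[...,1]>120)&(hsv[...,2]>50)&(P[...,2]>.09)&(P[...,2]<.105)
n,l,s,c=cv2.connectedComponentsWithStats(blue.astype(np.uint8))
for k in range(1,n):
    if s[k,4]<60: continue
    q=P[l==k][:,:2].astype(np.float32); print(c[k].round(),s[k,4],cv2.minAreaRect(q*1000))
E
```

```text
t: 2.1
tool_pos: [0.7001, -0.0241, 0.2067]
orientation: [-3.107, -0.456, 0.01]
force: [0.6, 1.3, 0.8]
opening: 0.042
t 2.1 tcp [ 0.7001 -0.0241  0.2067] F [0.6 1.3 0.8] open 0.042
[[0.958, 0.287, -0.006], [0.287, -0.958, 0.0], [-0.006, -0.002, -1.0]] q [-0.11  0.42  1.17 -0.    1.56  1.17]
shift mm [  6.4 -18.6 129.7]
turn world 0.049 tool twist z -0.049 tool y yaw -1.279
tilt rotvec tool x,y [-0.002  0.006  0.   ]
[234. 170.] 150 ((713.3963012695312, 1.9417667388916016), (19.171119689941406, 12.314681053161621), 20.484067916870117)
[236. 194.] 126 ((691.2366333007812, -7.077312469482422), (16.701709747314453, 10.52698040008545), 22.74506187438965)
[142. 242.] 65 ((606.8390502929688, 78.85765075683594), (6.199535846710205, 18.175424575805664), 18.391496658325195)
[258. 308.] 81 ((567.562744140625, -65.92937469482422), (8.977563858032227, 15.92754077911377), 2.2690250873565674)
```

View pics/w1.png

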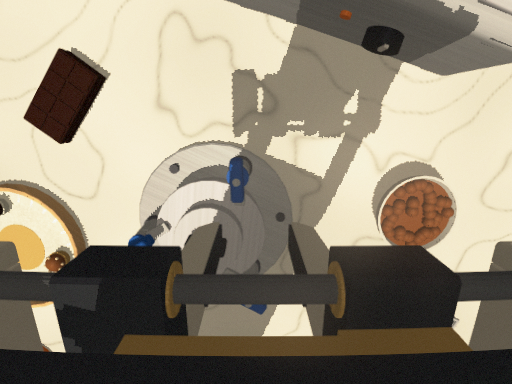

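The wrist view shows knob A at pixels (236,180) between my jaws' directions, and fingers open over the mould. It agrees with the top view within 3 mm. Descending.

```bash
python3 -m pendant '[{"translation":[7,-19,30],"twist":[0,0.006,-0.065],"grip":-0.1},{"translation":[0,0,35],"twist":[0,0,0],"grip":-0.1},{"translation":[0,0,30],"twist":[0,0,0],"grip":-0.1},{"translation":[0,0,20],"twist":[0,0,0],"grip":-0.1},{"translation":[0,0,10],"twist":[0,0,0],"grip":-0.1},{"translation":[0,0,0],"twist":[0,0,0],"grip":-0.1},{"translation":[0,0,0],"twist":[0,0,0],"grip":-0.8},{"translation":[0,0,0],"twist":[0,0,0],"grip":-1},{"translation":[0,0,0],"twist":[0,0,0],"grip":-1},{"translation":[0,0,0],"twist":[0,0,0],"grip":-1}]' 40
python3 -c "
from h import *
go([.7015,-.0035,.078],np.radians(-69)); print(robot.read_state()['wrist_torque'])"
```

```text
t: 3.15
tool_pos: [0.7001, -0.0043, 0.0719]
orientation: [-3.082, -0.536, 0.016]
force: [2.9, -4.5, -10.6]
opening: 0.0196
t 3.15 tcp [ 0.7001 -0.0043  0.0719] F [  2.9  -4.5 -10.6] open 0.0196
[[0.941, 0.338, -0.013], [0.338, -0.941, 0.011], [-0.008, -0.015, -1.0]] q [-0.08  0.51  1.3   0.01  1.34  1.14]
shift mm [ 1.5 -0.4 -6.1]
turn world 0.022 tool twist z -0.022 tool y yaw -1.226
tilt rotvec tool x,y [-0.015  0.008  0.   ]
[-1.15482892 -0.35090023 -0.01275322]
```

```bash
python3 -m pendant '[{"translation":[0,0,-4],"twist":[0,0,0],"grip":-1},{"translation":[0,0,0],"twist":[0,0,0],"grip":-1},{"translation":[0,0,0],"twist":[0,0,-0.12],"grip":-1},{"translation":[0,0,0],"twist":[0,0,-0.12],"grip":-1},{"translation":[0,0,0],"twist":[0,0,-0.12],"grip":-1},{"translation":[0,0,0],"twist":[0,0,-0.12],"grip":-1},{"translation":[0,0,0],"twist":[0,0,-0.12],"grip":-1},{"translation":[0,0,0],"twist":[0,0,-0.12],"grip":-1},{"translation":[0,0,0],"twist":[0,0,-0.12],"grip":-1},{"translation":[0,0,0],"twist":[0,0,-0.12],"grip":-1}]' 45
python3 -c "
from h import *
go([.7015,-.0035,.077],np.radians(-8.7)); print(robot.read_state()['wrist_torque'])"
```

```text
t: 4.15
tool_pos: [0.7023, -0.0064, 0.0719]
orientation: [-2.455, -1.941, 0.001]
force: [4.1, 0.8, -10.5]
opening: 0.0187
t 4.15 tcp [ 0.7023 -0.0064  0.0719] F [  4.1   0.8 -10.5] open 0.0187
[[0.231, 0.973, -0.008], [0.973, -0.231, 0.009], [0.007, -0.01, -1.0]] q [-0.09  0.51  1.3   0.01  1.34  0.14]
shift mm [ 2.7 -1.5 -5. ]
turn world 0.081 tool twist z -0.081 tool y yaw -0.233
tilt rotvec tool x,y [-0.01  -0.007  0.   ]
[ 0.13604483 -0.53711066 -0.15426011]
```

```bash
python3 -m pendant '[{"translation":[0,0,0],"twist":[0,0,-0.1],"grip":-1},{"translation":[0,0,0],"twist":[0,0,-0.1],"grip":-1},{"translation":[0,0,0],"twist":[0,0,-0.08],"grip":-1},{"translation":[0,0,0],"twist":[0,0,-0.05],"grip":-1},{"translation":[0,0,0],"twist":[0,0,0],"grip":-1},{"translation":[0,0,0],"twist":[0,0,0],"grip":-0.4},{"translation":[0,0,0],"twist":[0,0,0],"grip":-0.35},{"translation":[0,0,0],"twist":[0,0,0],"grip":-0.35},{"translation":[0,0,-25],"twist":[0,0,0],"grip":-0.35},{"translation":[0,0,-40],"twist":[0,0,0],"grip":-0.35}]' 45
python3 - <<'E'
from h import *
go([.7015,-.0035,.077],np.radians(-8.7)); print(robot.read_state()['wrist_torque'])
i,p,d=shot('wrist','w2')
i,p,d=shot('side','s2')
cv2.imwrite('pics/two2.png',np.hstack([cv2.resize(cv2.imread('pics/w2.png')[100:340,100:360],(400,370)),cv2.resize(cv2.imread('pics/s2.png')[60:240,150:350],(400,370))]))
E
```

```text
t: 5.15
tool_pos: [0.7024, -0.0095, 0.1368]
orientation: [-2.092, -2.328, 0.001]
force: [0.4, 0.8, -0.2]
opening: 0.0305
t 5.15 tcp [ 0.7024 -0.0095  0.1368] F [ 0.4  0.8 -0.2] open 0.0305
[[-0.107, 0.994, -0.009], [0.994, 0.107, 0.007], [0.008, -0.009, -1.0]] q [-0.09  0.46  1.24  0.01  1.45 -0.2 ]
shift mm [ 5.6  0.2 59.8]
turn world -0.259 tool twist z 0.259 tool y yaw 0.107
tilt rotvec tool x,y [-0.009 -0.008  0.   ]
[-0.13019897  0.06246266  0.00483479]
```

View pics/two2.png

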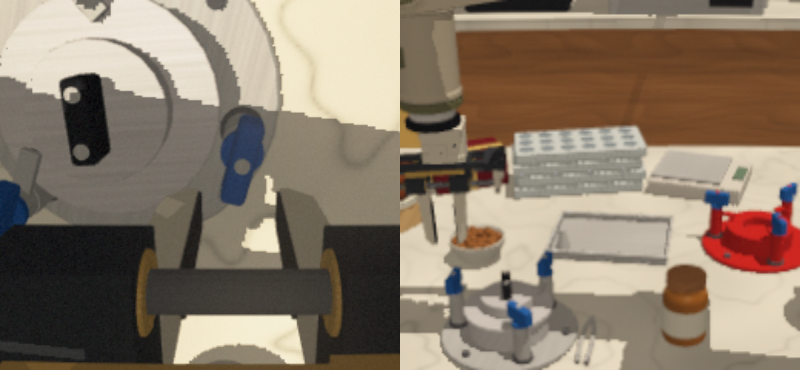

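```bash
cat >> h.py <<'E'
def knobs(fn,n0=60):
    i,p,d=load(fn); P=cloud(i,cv2.medianBlur(d,3)); hsv=cv2.cvtColor(p,cv2.COLOR_RGB2HSV)
    b=(hsv[...,0]>100)&(hsv[...,0]<128)&(hsv[...,1]>110)&(hsv[...,2]>30)&(P[...,2]>.09)&(P[...,2]<.105)
    b=cv2.morphologyEx(b.astype(np.uint8),cv2.MORPH_CLOSE,np.ones((9,9)))
    n,l,s,c=cv2.connectedComponentsWithStats(b)
    for k in range(1,n):
        q=P[(l==k)&(P[...,2]>.09)&(P[...,2]<.105)]
        if len(q)<n0: continue
        (a,bb),(w,h),g=cv2.minAreaRect(q[:,:2].astype(np.float32)*1000); 
        if h>w: g+=90; w,h=h,w
        print('knob px',c[k].round(),len(q),'ctr',round(a,1),round(bb,1),'len',round(w,1),round(h,1),'bar ang mod180',round(g%180,1))
E
python3 - <<'E'
from h import *
knobs('w2'); knobs('w1'); shot('top','t2'); print('top'); knobs('t2',25)
E
```

```text
knob px [115.  68.] 1176 ctr 592.4 86.1 len 43.0 12.6 bar ang mod180 137.0
knob px [256. 208.] 754 ctr 701.9 -3.2 len 39.6 12.8 bar ang mod180 81.4
knob px [ 92. 243.] 737 ctr 571.1 -52.8 len 42.1 12.9 bar ang mod180 76.9
knob px [236. 180.] 488 ctr 703.0 -2.2 len 42.0 12.8 bar ang mod180 21.5
knob px [142. 242.] 65 ctr 606.8 78.9 len 18.2 6.2 bar ang mod180 108.4
knob px [258. 308.] 94 ctr 568.3 -66.6 len 15.2 10.7 bar ang mod180 75.1
top
knob px [133. 259.] 86 ctr 302.2 290.6 len 39.3 12.1 bar ang mod180 6.7
knob px [377. 272.] 87 ctr 275.8 -302.2 len 40.6 11.8 bar ang mod180 163.0
knob px [163. 307.] 55 ctr 190.8 212.4 len 27.4 11.7 bar ang mod180 60.4
knob px [111. 310.] 26 ctr 182.9 336.6 len 17.1 6.9 bar ang mod180 91.3
knob px [336. 312.] 80 ctr 180.0 -199.4 len 40.0 11.3 bar ang mod180 103.0
knob px [392. 330.] 83 ctr 138.9 -334.3 len 40.8 11.8 bar ang mod180 43.9
```

Knob A now measures 81.4°, against 81.3° expected at the stop, so it is open. Next is knob C.

```bash
python3 -c "
from h import *
plan([.570,-.0545,.137],np.radians(-13),4)"
```

```text
0 [-7, -35, 2] tw 0.083
1 [-10, -35, 2] tw 0.083
2 [-13, -34, 1] tw 0.083
3 [-16, -32, 1] tw 0.083
q [-0.09  0.45  1.24  0.01  1.45 -0.2 ] tilt [ 0.004 -0.006  0.   ]
```

```bash
python3 -m pendant '[{"translation":[-7,-35,0],"twist":[0.004,-0.006,0.083],"grip":-0.1},{"translation":[-10,-35,0],"twist":[0,0,0.083],"grip":-0.1},{"translation":[-13,-34,0],"twist":[0,0,0.083],"grip":-0.1},{"translation":[-16,-32,0],"twist":[0,0,0.083],"grip":-0.1},{"translation":[0,0,0],"twist":[0,0,0],"grip":-0.1},{"translation":[0,0,0],"twist":[0,0,0],"grip":-0.1},{"translation":[0,0,10],"twist":[0,0,0],"grip":-0.1},{"translation":[0,0,5],"twist":[0,0,0],"grip":-0.1},{"translation":[0,0,0],"twist":[0,0,0],"grip":-0.1},{"translation":[0,0,0],"twist":[0,0,0],"grip":-0.1}]' 45
python3 - <<'E'
from h import *
shot('wrist','w3'); knobs('w3'); go([.570,-.0545,.078],np.radians(-13))
E
```

```text
t: 6.3
tool_pos: [0.565, -0.0534, 0.1213]
orientation: [-2.466, -1.942, 0.005]
force: [-0.6, -0.0, -0.3]
opening: 0.0421
knob px [257.  11.] 962 ctr 594.4 83.4 len 36.5 13.6 bar ang mod180 136.7
knob px [438. 104.] 1408 ctr 701.6 -2.8 len 43.2 12.9 bar ang mod180 81.0
knob px [263. 218.] 894 ctr 570.0 -53.3 len 42.0 12.8 bar ang mod180 76.3
t 6.35 tcp [ 0.5649 -0.0534  0.1213] F [-0.1  0.2  0.6] open 0.0419
[[0.234, 0.972, -0.004], [0.972, -0.234, -0.0], [-0.001, -0.004, -1.0]] q [-0.18  0.11  1.69 -0.    1.35  0.05]
shift mm [ 0.2  5.4 43.2]
turn world 0.01 tool twist z -0.01 tool y yaw -0.237
tilt rotvec tool x,y [-0.004  0.001  0.   ]
```

```bash
python3 -m pendant '[{"translation":[0,5,15],"twist":[0,0,0],"grip":-0.1},{"translation":[0,0,15],"twist":[0,0,0],"grip":-0.1},{"translation":[0,0,8],"twist":[0,0,0],"grip":-0.1},{"translation":[0,0,0],"twist":[0,0,0],"grip":-0.3},{"translation":[0,0,-0.5],"twist":[0,0,0],"grip":-0.7},{"translation":[0,0,-0.5],"twist":[0,0,0],"grip":-1},{"translation":[0,0,-0.5],"twist":[0,0,0],"grip":-1},{"translation":[0,0,-0.5],"twist":[0,0,0],"grip":-1},{"translation":[0,0,-0.5],"twist":[0,0,-0.1],"grip":-1},{"translation":[0,0,-0.5],"twist":[0,0,-0.1],"grip":-1}]' 45
python3 - <<'E'
from h import *
go([.570,-.0545,.078],np.radians(51.5))
E
```

```text
t: 7.35
tool_pos: [0.5706, -0.0545, 0.0805]
orientation: [-2.255, -2.183, 0.004]
force: [3.5, -0.5, -6.9]
opening: 0.0123
t 7.35 tcp [ 0.5706 -0.0545  0.0805] F [ 3.5 -0.5 -6.9] open 0.0123
[[0.032, 0.999, -0.004], [0.999, -0.032, 0.0], [-0.0, -0.004, -1.0]] q [-0.18  0.17  1.7  -0.    1.27 -0.15]
shift mm [ 0.  -0.6  2.5]
turn world 0.931 tool twist z -0.931 tool y yaw -0.032
tilt rotvec tool x,y [-0.004  0.     0.   ]
```

```bash
python3 -m pendant '[{"translation":[0,0,0],"twist":[0,0,-0.13],"grip":-1},{"translation":[0,0,0],"twist":[0,0,-0.13],"grip":-1},{"translation":[0,0,0],"twist":[0,0,-0.13],"grip":-1},{"translation":[0,0,0],"twist":[0,0,-0.13],"grip":-1},{"translation":[0,0,0],"twist":[0,0,-0.13],"grip":-1},{"translation":[0,0,0],"twist":[0,0,-0.13],"grip":-1},{"translation":[0,0,0],"twist":[0,0,-0.13],"grip":-1},{"translation":[0,0,0],"twist":[0,0,-0.06],"grip":-1},{"translation":[0,0,0],"twist":[0,0,-0.04],"grip":-1},{"translation":[0,0,0],"twist":[0,0,-0.04],"grip":-1}]'
python3 - <<'E'
from h import *
go([.570,-.0545,.078],np.radians(51.5)); print(robot.read_state()['wrist_torque'])
E
```

```text
t: 8.35
tool_pos: [0.5702, -0.0542, 0.0805]
orientation: [-0.792, -3.037, -0.001]
force: [-2.2, 2.1, -0.4]
opening: 0.0136
t 8.35 tcp [ 0.5702 -0.0542  0.0805] F [-2.2  2.1 -0.4] open 0.0136
[[-0.873, 0.489, -0.003], [0.489, 0.873, 0.001], [0.003, -0.0, -1.0]] q [-0.18  0.17  1.71  0.    1.27 -1.25]
shift mm [ 0.  -0.3  2.5]
turn world -0.162 tool twist z 0.162 tool y yaw 1.06
tilt rotvec tool x,y [-0.    -0.003  0.   ]
[ 0.16618097  0.35552564 -0.91463418]
```

```bash
python3 -m pendant '[{"translation":[0,0,0],"twist":[0,0,0],"grip":-0.4},{"translation":[0,0,0],"twist":[0,0,0],"grip":-0.35},{"translation":[0,0,-15],"twist":[0,0,0],"grip":-0.35},{"translation":[0,0,-30],"twist":[0,0,0],"grip":-0.35},{"translation":[0,0,-15],"twist":[0,0,0.06],"grip":-0.3},{"translation":[0,20,0],"twist":[0,0,0.06],"grip":-0.1},{"translation":[0,35,0],"twist":[0,0,0.06],"grip":-0.1},{"translation":[0,35,0],"twist":[0,0,0.06],"grip":-0.1},{"translation":[0,20,0],"twist":[0,0,0],"grip":-0.1},{"translation":[0,0,0],"twist":[0,0,0],"grip":-0.1}]'
python3 - <<'E'
from h import *
shot('wrist','w4'); knobs('w4'); go([.591,.0845,.082],np.radians(47))
E
```

```text
t: 9.35
tool_pos: [0.645, 0.0332, 0.1577]
orientation: [1.174, 2.902, 0.006]
force: [0.4, -0.5, 1.6]
opening: 0.0415
knob px [256. 113.] 893 ctr 591.4 85.5 len 41.9 12.4 bar ang mod180 136.3
knob px [122. 211.] 821 ctr 570.3 -52.7 len 42.8 12.0 bar ang mod180 140.4
knob px [277. 267.] 358 ctr 702.1 3.5 len 31.9 10.8 bar ang mod180 80.9
t 9.4 tcp [0.6445 0.0324 0.1579] F [0.2 0.  0.9] open 0.0423
[[-0.719, 0.695, 0.012], [0.695, 0.719, -0.001], [-0.009, 0.007, -1.0]] q [-0.03  0.27  1.44 -0.    1.42 -0.83]
shift mm [75.4 -0.3 75.1]
turn world 0.019 tool twist z -0.019 tool y yaw 0.802
tilt rotvec tool x,y [0.007 0.009 0.   ]
```

```bash
python3 -m pendant '[{"translation":[38,0,0],"twist":[0.007,0.009,0],"grip":-0.1},{"translation":[37,0,0],"twist":[0,0,0],"grip":-0.1},{"translation":[0,0,20],"twist":[0,0,0],"grip":-0.1},{"translation":[0,0,20],"twist":[0,0,0],"grip":-0.1},{"translation":[0,0,15],"twist":[0,0,0],"grip":-0.1},{"translation":[0,0,0],"twist":[0,0,0],"grip":-0.1},{"translation":[0,0,0],"twist":[0,0,0],"grip":-0.1},{"translation":[0,0,0],"twist":[0,0,0],"grip":-0.1},{"translation":[0,0,0],"twist":[0,0,0],"grip":-0.1},{"translation":[0,0,0],"twist":[0,0,0],"grip":-0.1}]'
python3 - <<'E'
from h import *
go([.591,.0845,.081],np.radians(46.5))
E
```

```text
t: 10.4
tool_pos: [0.5903, 0.0798, 0.1095]
orientation: [1.184, 2.9, 0.002]
force: [0.3, 0.6, 0.9]
opening: 0.0421
t 10.4 tcp [0.5903 0.0798 0.1095] F [0.3 0.6 0.9] open 0.0421
[[-0.714, 0.7, 0.009], [0.7, 0.714, -0.002], [-0.008, 0.005, -1.0]] q [ 0.05  0.19  1.63 -0.    1.32 -0.75]
shift mm [ 3.   3.8 28.5]
turn world 0.016 tool twist z -0.016 tool y yaw 0.796
tilt rotvec tool x,y [0.005 0.008 0.   ]
```

```bash
python3 -m pendant '[{"translation":[3,4,15],"twist":[0.005,0.008,0],"grip":-0.1},{"translation":[0,0,13],"twist":[0,0,0],"grip":-0.2},{"translation":[0,0,0],"twist":[0,0,0],"grip":-0.6},{"translation":[0,0,-0.5],"twist":[0,0,0],"grip":-1},{"translation":[0,0,-0.5],"twist":[0,0,0],"grip":-1},{"translation":[0,0,-0.5],"twist":[0,0,0],"grip":-1},{"translation":[0,0,0],"twist":[0,0,-0.12],"grip":-1},{"translation":[0,0,0],"twist":[0,0,-0.13],"grip":-1},{"translation":[0,0,0],"twist":[0,0,-0.13],"grip":-1},{"translation":[0,0,0],"twist":[0,0,-0.13],"grip":-1}]'
python3 - <<'E'
from h import *
go([.591,.0845,.081],np.radians(111))
E
```

```text
t: 11.4
tool_pos: [0.5917, 0.0859, 0.0797]
orientation: [-0.39, -3.117, -0.001]
force: [0.9, 0.6, -2.5]
opening: 0.0125
t 11.4 tcp [0.5917 0.0859 0.0797] F [ 0.9  0.6 -2.5] open 0.0125
[[-0.969, 0.246, -0.0], [0.246, 0.969, 0.001], [0.001, 0.001, -1.0]] q [ 0.06  0.23  1.64  0.    1.28 -1.26]
shift mm [ 0.3 -1.5 -1.3]
turn world 0.615 tool twist z -0.615 tool y yaw 1.322
tilt rotvec tool x,y [ 0.001 -0.001  0.   ]
```

```bash
python3 -m pendant '[{"translation":[0,0,0],"twist":[0,0,-0.13],"grip":-1},{"translation":[0,0,0],"twist":[0,0,-0.13],"grip":-1},{"translation":[0,0,0],"twist":[0,0,-0.13],"grip":-1},{"translation":[0,0,0],"twist":[0,0,-0.13],"grip":-1},{"translation":[0,0,0],"twist":[0,0,-0.13],"grip":-1},{"translation":[0,0,0],"twist":[0,0,-0.06],"grip":-1},{"translation":[0,0,0],"twist":[0,0,0],"grip":-0.4},{"translation":[0,0,0],"twist":[0,0,0],"grip":-0.35},{"translation":[0,0,-15],"twist":[0,0,0],"grip":-0.35},{"translation":[0,0,-30],"twist":[0,0,0],"grip":-0.35}]'
python3 - <<'E'
from h import *
s,M=st(); shot('wrist','w5'); knobs('w5')
i,p,d=load('w5'); P=cloud(i,cv2.medianBlur(d,3)); v=p.max(2); m=(P[...,2]>.092)&(P[...,2]<.103)&(np.hypot(P[...,0]-.621,P[...,1]-.009)<.035)
print('handle',m.sum(),cv2.minAreaRect(P[m][:,:2].astype(np.float32)*1000))
plan([.621,.009,.14],np.radians(8.8),11)
E
```

```text
t: 12.4
tool_pos: [0.5886, 0.0851, 0.1227]
orientation: [0.758, -3.041, -0.003]
force: [0.8, -0.6, -0.3]
opening: 0.03
t 12.4 tcp [0.5886 0.0851 0.1227] F [ 0.8 -0.6 -0.3] open 0.03
[[-0.883, -0.469, -0.008], [-0.469, 0.883, 0.0], [0.007, 0.004, -1.0]] q [ 0.06  0.19  1.6   0.    1.36 -2.  ]
knob px [ 85. 105.] 1269 ctr 569.6 -53.1 len 42.9 12.5 bar ang mod180 141.0
knob px [251. 226.] 611 ctr 591.5 84.9 len 40.4 11.4 bar ang mod180 24.9
handle 1254 ((620.4705200195312, 10.217586517333984), (14.118471145629883, 43.95628356933594), 9.918731689453125)
0 [1, -7, -1] tw 0.173
1 [0, -7, -1] tw 0.173
2 [-2, -7, -1] tw 0.173
3 [-3, -7, -1] tw 0.173
4 [-4, -6, -1] tw 0.173
5 [-5, -5, -1] tw 0.173
6 [-6, -5, -1] tw 0.173
7 [-7, -3, -1] tw 0.173
8 [-7, -2, -1] tw 0.173
9 [-7, -1, -1] tw 0.173
10 [-7, 0, -1] tw 0.173
q [ 0.06  0.18  1.6   0.    1.36 -2.  ] tilt [-0.     0.002  0.   ]
```

```bash
python3 -m pendant '[{"translation":[4,-41,-5],"twist":[0,0,0],"grip":-0.1},{"translation":[4,-41,-5],"twist":[0,0,0.145],"grip":-0.1},{"translation":[0,0,-0.5],"twist":[0,0,0.145],"grip":-0.1},{"translation":[0,0,-0.5],"twist":[0,0,0.145],"grip":-0.1},{"translation":[0,0,-0.5],"twist":[0,0,0.145],"grip":-0.1},{"translation":[0,0,-0.5],"twist":[0,0,0.145],"grip":-0.1},{"translation":[0,0,-0.5],"twist":[0,0,0.145],"grip":-0.1},{"translation":[0,0,-0.5],"twist":[0,0,0.145],"grip":-0.1},{"translation":[0,0,-0.5],"twist":[0,0,0.145],"grip":-0.1},{"translation":[0,0,-0.5],"twist":[0,0,0.145],"grip":-0.1}]'
python3 - <<'E'
from h import *
go([.620,.009,.079],np.radians(9.9)); plan([.62,.009,.115],np.radians(9.9),4)
E
```

```text
t: 13.45
tool_pos: [0.6343, 0.0058, 0.1657]
orientation: [1.29, 2.835, 0.017]
force: [-0.1, 0.7, -0.4]
opening: 0.042
t 13.45 tcp [0.6343 0.0058 0.1657] F [-0.1  0.7 -0.4] open 0.042
[[-0.656, 0.754, 0.029], [0.754, 0.657, -0.001], [-0.02, 0.021, -1.0]] q [-0.07  0.22  1.48  0.    1.41 -0.79]
shift mm [ 13.5 -10.4  86.2]
turn world -0.544 tool twist z 0.544 tool y yaw 0.717
tilt rotvec tool x,y [0.021 0.02  0.   ]
0 [3, -2, 13] tw 0.136
1 [3, -3, 13] tw 0.136
2 [3, -3, 13] tw 0.136
3 [2, -3, 13] tw 0.136
q [-0.07  0.22  1.48  0.    1.41 -0.79] tilt [0.021 0.02  0.   ]
```

```bash
python3 -m pendant '[{"translation":[6,-5,10],"twist":[0.021,0.02,0.136],"grip":-0.1},{"translation":[5,-6,10],"twist":[0,0,0.136],"grip":-0.1},{"translation":[0,0,10],"twist":[0,0,0.136],"grip":-0.1},{"translation":[0,0,10],"twist":[0,0,0.136],"grip":-0.1},{"translation":[0,0,8],"twist":[0,0,0],"grip":-0.1},{"translation":[0,0,-0.5],"twist":[0,0,0],"grip":-0.1},{"translation":[0,0,-0.5],"twist":[0,0,0],"grip":-0.1},{"translation":[0,0,-0.5],"twist":[0,0,0],"grip":-0.1},{"translation":[0,0,-0.5],"twist":[0,0,0],"grip":-0.1},{"translation":[0,0,-0.5],"twist":[0,0,0],"grip":-0.1}]'
python3 - <<'E'
from h import *
go([.620,.009,.079],np.radians(9.9))
shot('wrist','w6');shot('side','s6');knobs('w6')
cv2.imwrite('pics/two6.png',np.hstack([cv2.resize(cv2.imread('pics/w6.png'),(400,300)),cv2.resize(cv2.imread('pics/s6.png')[80:240,130:344],(400,300))]))
E
```

```text
t: 14.45
tool_pos: [0.6253, 0.0079, 0.1317]
orientation: [2.039, 2.374, 0.018]
force: [0.5, 0.4, 0.4]
opening: 0.0419
t 14.45 tcp [0.6253 0.0079 0.1317] F [0.5 0.4 0.4] open 0.0419
[[-0.151, 0.988, 0.017], [0.989, 0.151, 0.001], [-0.002, 0.017, -1.0]] q [-0.07  0.24  1.53  0.    1.36 -0.22]
shift mm [ 2.  -5.9 52.6]
turn world 0.021 tool twist z -0.021 tool y yaw 0.151
tilt rotvec tool x,y [0.017 0.002 0.   ]
knob px [224. 103.] 1076 ctr 591.5 85.9 len 43.2 12.7 bar ang mod180 21.7
knob px [352. 232.] 425 ctr 702.5 4.1 len 27.6 11.8 bar ang mod180 79.3
```

View pics/two6.png

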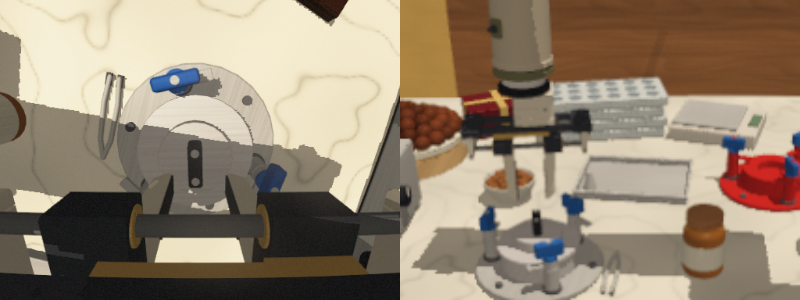

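All three knobs are open (A 81°, C 141°, B 21.7°, matching the expected stops). The handle is at (195,165) in the left view, centred between the jaws. Gripping it next.

```bash
python3 -m pendant '[{"translation":[2,-6,12],"twist":[0.017,0,-0.02],"grip":-0.1},{"translation":[0,0,20],"twist":[0,0,0],"grip":-0.1},{"translation":[0,0,16],"twist":[0,0,0],"grip":-0.1},{"translation":[0,0,0],"twist":[0,0,0],"grip":-0.1},{"translation":[0,0,0],"twist":[0,0,0],"grip":-0.5},{"translation":[0,0,-0.5],"twist":[0,0,0],"grip":-1},{"translation":[0,0,-0.5],"twist":[0,0,0],"grip":-1},{"translation":[0,0,-0.5],"twist":[0,0,0],"grip":-1},{"translation":[0,0,-0.5],"twist":[0,0,0],"grip":-1},{"translation":[0,0,-0.5],"twist":[0,0,0],"grip":-1}]' 55
python3 - <<'E'
from h import *
go([.620,.009,.079],np.radians(9.9))
E
```

```text
t: 15.55
tool_pos: [0.6184, 0.0094, 0.0838]
orientation: [-2.017, -2.408, 0.005]
force: [0.0, 0.4, -3.3]
opening: 0.0136
t 15.55 tcp [0.6184 0.0094 0.0838] F [ 0.   0.4 -3.3] open 0.0136
[[-0.175, 0.985, -0.002], [0.985, 0.175, -0.002], [-0.001, -0.003, -1.0]] q [-0.07  0.28  1.57 -0.    1.29 -0.24]
shift mm [-0.7  1.5  4.8]
turn world -0.003 tool twist z 0.003 tool y yaw 0.176
tilt rotvec tool x,y [-0.003  0.001  0.   ]
```

```bash
python3 -m pendant '[{"translation":[0,0,-4],"twist":[0,0,0],"grip":-1},{"translation":[0,0,-6],"twist":[0,0,0],"grip":-1},{"translation":[0,0,-10],"twist":[0,0,0],"grip":-1},{"translation":[0,0,-15],"twist":[0,0,0],"grip":-1},{"translation":[0,0,-15],"twist":[0,0,0],"grip":-1},{"translation":[0,0,-15],"twist":[0,0,0],"grip":-1},{"translation":[0,0,-15],"twist":[0,0,0],"grip":-1},{"translation":[0,0,-15],"twist":[0,0,0],"grip":-1},{"translation":[0,0,-15],"twist":[0,0,0],"grip":-1},{"translation":[0,0,-10],"twist":[0,0,0],"grip":-1}]' 60
python3 - <<'E'
from h import *
plan([.4425,-.2945,.18],np.radians(9.9),14)
E
```

```text
t: 16.55
tool_pos: [0.6182, 0.0093, 0.2153]
orientation: [-2.018, -2.408, 0.005]
force: [0.5, -0.7, -3.0]
opening: 0.0135
0 [-19, -16, 3] tw 0.0
1 [-19, -16, 3] tw 0.0
2 [-19, -16, 3] tw 0.0
3 [-19, -16, 3] tw 0.0
4 [-19, -16, 3] tw 0.0
5 [-19, -16, 3] tw 0.0
6 [-19, -16, 3] tw 0.0
7 [-19, -16, 3] tw 0.0
8 [-19, -16, 3] tw 0.0
9 [-19, -16, 3] tw 0.0
10 [-19, -16, 3] tw 0.0
11 [-19, -16, 3] tw 0.0
12 [-19, -16, 3] tw 0.0
13 [-19, -16, 3] tw 0.0
q [-0.07  0.18  1.44 -0.    1.52 -0.24] tilt [-0.003  0.002  0.   ]
```

```bash
python3 -m pendant '[{"translation":[-15,-12,0],"twist":[0,0,0],"grip":-1},{"translation":[-28,-24,2],"twist":[0,0,0],"grip":-1},{"translation":[-30,-26,3],"twist":[0,0,0],"grip":-1},{"translation":[-32,-27,3],"twist":[0,0,0],"grip":-1},{"translation":[-32,-27,3],"twist":[0,0,0],"grip":-1},{"translation":[-32,-27,3],"twist":[0,0,0],"grip":-1},{"translation":[-32,-27,3],"twist":[0,0,0],"grip":-1},{"translation":[-30,-26,3],"twist":[0,0,0],"grip":-1},{"translation":[-20,-18,3],"twist":[0,0,0],"grip":-1},{"translation":[-10,-8,3],"twist":[0,0,0],"grip":-1}]' 60
python3 - <<'E'
from h import *
go([.4425,-.2945,.042])
shot('top','t7');shot('wrist','w7')
cv2.imwrite('pics/two7.png',np.hstack([cv2.resize(cv2.imread('pics/w7.png'),(400,300)),cv2.resize(cv2.imread('pics/t7.png')[80:272,200:456],(400,300))]))
i,p,d=load('t7'); P=cloud(i,cv2.medianBlur(d,3)); v,u=np.mgrid[:384,:512]
m=(P[...,2]>.01)&(P[...,2]<.02)&(u>322)&(u<405)&(v>148)&(v<248); print(m.sum(),cv2.minAreaRect(P[m][:,:2].astype(np.float32)*1000))
E
```

```text
t: 17.55
tool_pos: [0.4345, -0.2989, 0.1901]
orientation: [-2.014, -2.411, 0.006]
force: [-0.0, 1.0, -3.3]
opening: 0.0134
t 17.55 tcp [ 0.4345 -0.2989  0.1901] F [-0.   1.  -3.3] open 0.0134
[[-0.178, 0.984, -0.003], [0.984, 0.178, -0.003], [-0.002, -0.003, -1.0]] q [-0.7  -0.05  1.73 -0.    1.47 -0.88]
shift mm [  3.3   9.1 148.1]
tilt rotvec tool x,y [-0.003  0.002  0.   ]
380 ((472.39227294921875, -298.3358154296875), (168.22789001464844, 224.41427612304688), 83.32682037353516)
```

View pics/two7.png

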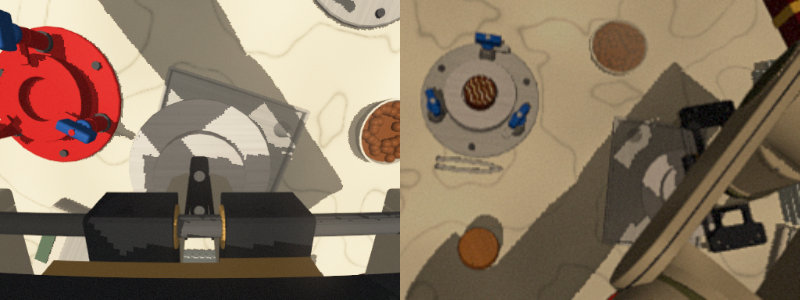

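The upper half hangs level over the tray, and the praline with its stripes sits in the lower half at (480,93) in the right view. Lowering.

```bash
python3 -m pendant '[{"translation":[3,7,10],"twist":[0,0,0],"grip":-1},{"translation":[0,0,20],"twist":[0,0,0],"grip":-1},{"translation":[0,0,22],"twist":[0,0,0],"grip":-1},{"translation":[0,0,22],"twist":[0,0,0],"grip":-1},{"translation":[0,0,20],"twist":[0,0,0],"grip":-1},{"translation":[0,0,15],"twist":[0,0,0],"grip":-1},{"translation":[0,0,8],"twist":[0,0,0],"grip":-1},{"translation":[0,0,3],"twist":[0,0,0],"grip":-1},{"translation":[0,0,0],"twist":[0,0,0],"grip":-1},{"translation":[0,0,0],"twist":[0,0,0],"grip":-1}]' 60
python3 - <<'E'
from h import *
go([.441,-.2945,.042])
E
```

```text
t: 18.65
tool_pos: [0.4496, -0.2814, 0.062]
orientation: [-1.998, -2.421, -0.002]
force: [-0.6, -0.0, -2.8]
opening: 0.0138
t 18.65 tcp [ 0.4496 -0.2814  0.062 ] F [-0.6 -0.  -2.8] open 0.0138
[[-0.19, 0.982, -0.001], [0.982, 0.19, 0.003], [0.003, -0.0, -1.0]] q [-0.66  0.08  1.84  0.    1.23 -0.85]
shift mm [-11.2 -10.9  19.9]
tilt rotvec tool x,y [-0.    -0.003  0.   ]
```

```bash
python3 -m pendant '[{"translation":[-5,-5,0],"twist":[0,0,0],"grip":-1},{"translation":[-6,-5,0],"twist":[0,0,0],"grip":-1},{"translation":[0,0,3],"twist":[0,0,0],"grip":-1},{"translation":[0,0,5],"twist":[0,0,0],"grip":-1},{"translation":[0,0,3],"twist":[0,0,0],"grip":-1},{"translation":[0,0,0],"twist":[0,0,0],"grip":-1},{"translation":[0,0,0],"twist":[0,0,0],"grip":-1},{"translation":[0,0,0],"twist":[0,0,0],"grip":-1},{"translation":[0,0,0],"twist":[0,0,0],"grip":-1},{"translation":[0,0,0],"twist":[0,0,0],"grip":-1}]' 60
python3 - <<'E'
from h import *
go([.441,-.2945,.042])
E
```

```text
t: 19.65
tool_pos: [0.4426, -0.297, 0.0528]
orientation: [1.999, 2.42, 0.002]
force: [-0.1, -0.5, -2.9]
opening: 0.0134
t 19.65 tcp [ 0.4426 -0.297   0.0528] F [-0.1 -0.5 -2.9] open 0.0134
[[-0.189, 0.982, 0.003], [0.982, 0.189, -0.0], [-0.001, 0.003, -1.0]] q [-0.69  0.09  1.84  0.    1.2  -0.88]
shift mm [ 2.8 -1.1 10.8]
tilt rotvec tool x,y [0.003 0.001 0.   ]
```

```bash
python3 -m pendant '[{"translation":[2,-1,4],"twist":[0,0,0],"grip":-1},{"translation":[0,0,4],"twist":[0,0,0],"grip":-1},{"translation":[0,0,2],"twist":[0,0,0],"grip":-1},{"translation":[0,0,1],"twist":[0,0,0],"grip":-1},{"translation":[0,0,1],"twist":[0,0,0],"grip":-1},{"translation":[0,0,1],"twist":[0,0,0],"grip":-1},{"translation":[0,0,0],"twist":[0,0,0],"grip":-1},{"translation":[0,0,0],"twist":[0,0,0],"grip":-1},{"translation":[0,0,0],"twist":[0,0,0],"grip":-1},{"translation":[0,0,0],"twist":[0,0,0],"grip":-1}]' 60
python3 - <<'E'
from h import *
go([.441,-.2945,.042])
E
```

```text
t: 20.65
tool_pos: [0.4418, -0.2953, 0.0405]
orientation: [1.998, 2.42, 0.002]
force: [-0.3, -0.3, -2.1]
opening: 0.0135
t 20.65 tcp [ 0.4418 -0.2953  0.0405] F [-0.3 -0.3 -2.1] open 0.0135
[[-0.189, 0.982, 0.004], [0.982, 0.189, -0.001], [-0.002, 0.003, -1.0]] q [-0.69  0.11  1.85  0.    1.18 -0.88]
shift mm [ 1.  -0.6 -1.5]
tilt rotvec tool x,y [0.003 0.002 0.   ]
```

```bash
python3 -m pendant '[{"translation":[0,0,1],"twist":[0,0,0],"grip":-1},{"translation":[0,0,1],"twist":[0,0,0],"grip":-1},{"translation":[0,0,0],"twist":[0,0,0],"grip":-0.4},{"translation":[0,0,0],"twist":[0,0,0],"grip":-0.2},{"translation":[0,0,0],"twist":[0,0,0],"grip":-0.1},{"translation":[0,0,-5],"twist":[0,0,0],"grip":-0.1},{"translation":[0,0,-25],"twist":[0,0,0],"grip":-0.1},{"translation":[0,0,-40],"twist":[0,0,0],"grip":-0.1},{"translation":[0,0,-40],"twist":[0,0,0],"grip":0.5},{"translation":[0,0,-30],"twist":[0,0,0],"grip":0.8}]' 25
python3 - <<'E'
from h import *
shot('wrist','w8')
i,p,d=load('w8'); P=cloud(i,cv2.medianBlur(d,3)); r=np.hypot(P[...,0]-.442,P[...,1]+.295)
for a,b in((0,.02),(.025,.038),(.045,.066)):
    m=(r>a)&(r<b)&(P[...,2]>.005)&(P[...,2]<.07); print(m.sum(),np.percentile(P[m][:,2],[5,50,95]).round(4))
m=(r>.044)&(r<.064)&(P[...,2]>.005)&(P[...,2]<.02); A=np.c_[P[m][:,:2],np.ones(m.sum())]; print('flange plane',np.linalg.lstsq(A,P[m][:,2],rcond=None)[0])
i,p,d=load('t7'); P=cloud(i,cv2.medianBlur(d,3)); m=(np.hypot(P[...,0]-.62,P[...,1]-.009)<.045)&(P[...,2]>.057)&(P[...,2]<.07); print('praline',m.sum(),cv2.minEnclosingCircle(P[m][:,:2].astype(np.float32)*1000),np.median(P[m][:,2]))
plan([.620,.008,.19],np.radians(81),12)
E
```

```text
t: 21.65
tool_pos: [0.4387, -0.2931, 0.1802]
orientation: [-1.997, -2.418, -0.002]
force: [1.5, -0.6, -0.1]
opening: 0.0535
974 [0.0307 0.0325 0.0576]
1855 [0.0305 0.031  0.0315]
4809 [0.0114 0.012  0.0125]
flange plane [0.00051031 0.00044984 0.0119047 ]
praline 336 ((622.03369140625, 8.361780166625977), 27.65468406677246) 0.06350398562882065
0 [22, 19, 0] tw -0.102
1 [20, 22, 0] tw -0.102
2 [18, 23, 0] tw -0.102
3 [15, 25, 0] tw -0.102
4 [12, 27, 0] tw -0.102
5 [10, 28, 0] tw -0.102
6 [7, 29, 0] tw -0.102
7 [4, 29, 0] tw -0.102
8 [1, 29, 0] tw -0.102
9 [-2, 29, 0] tw -0.102
10 [-5, 29, 0] tw -0.102
11 [-8, 28, 0] tw -0.102
q [-0.69 -0.04  1.73  0.    1.46 -0.88] tilt [0.002 0.    0.   ]
```

The upper half lies flat: flange top at 12 mm, zero slope, 30 mm towards −x. Now the praline at about (0.621, 0.008).

```bash
python3 -m pendant '[{"translation":[22,19,0],"twist":[0,0,-0.115],"grip":0.9},{"translation":[24,26,0],"twist":[0,0,-0.115],"grip":0.9},{"translation":[21,28,0],"twist":[0,0,-0.115],"grip":0.9},{"translation":[18,30,0],"twist":[0,0,-0.115],"grip":0.9},{"translation":[14,33,0],"twist":[0,0,-0.115],"grip":0.9},{"translation":[11,34,0],"twist":[0,0,-0.115],"grip":0.9},{"translation":[7,35,0],"twist":[0,0,-0.115],"grip":0.9},{"translation":[3,35,0],"twist":[0,0,-0.115],"grip":0.9},{"translation":[-2,34,0],"twist":[0,0,-0.115],"grip":0.9},{"translation":[-4,25,0],"twist":[0,0,-0.1],"grip":0.9}]' 25
python3 - <<'E'
from h import *
plan([.620,.008,.15],np.radians(81),3)
E
```

```text
t: 22.7
tool_pos: [0.6067, 0.0077, 0.1928]
orientation: [0.326, 3.111, -0.009]
force: [0.5, 0.4, -0.0]
opening: 0.088
0 [-4, 1, 14] tw -0.017
1 [-4, 1, 14] tw -0.017
2 [-4, 1, 14] tw -0.017
q [-0.07  0.15  1.52 -0.01  1.46 -1.43] tilt [-0.004  0.015  0.   ]
```

```bash
python3 -m pendant '[{"translation":[-7,2,10],"twist":[-0.004,0.015,-0.02],"grip":0.9},{"translation":[-6,1,14],"twist":[0,0,-0.02],"grip":0.9},{"translation":[0,0,20],"twist":[0,0,0],"grip":0.9},{"translation":[0,0,20],"twist":[0,0,0],"grip":0.9},{"translation":[0,0,15],"twist":[0,0,0],"grip":0.9},{"translation":[0,0,8],"twist":[0,0,0],"grip":0.9},{"translation":[0,0,0],"twist":[0,0,0],"grip":0.9},{"translation":[0,0,-0.5],"twist":[0,0,0],"grip":0.9},{"translation":[0,0,-0.5],"twist":[0,0,0],"grip":0.9},{"translation":[0,0,-0.5],"twist":[0,0,0],"grip":0.9}]' 25
python3 - <<'E'
from h import *
go([.6205,.0085,.051],np.radians(81))
i,p,d=shot('wrist','w9'); P=cloud(i,cv2.medianBlur(d,3)); m=(np.hypot(P[...,0]-.62,P[...,1]-.009)<.05)&(P[...,2]>.058)&(P[...,2]<.07); q=P[m][:,:2].astype(np.float32)*1000; print(m.sum(),q.min(0),q.max(0),cv2.minEnclosingCircle(q)); knobs('w9')
E
cp pics/w9.png pics/w9v.png
```

```text
t: 23.7
tool_pos: [0.6229, 0.0103, 0.1039]
orientation: [0.251, 3.129, -0.0]
force: [0.1, -0.0, 0.5]
opening: 0.0881
t 23.7 tcp [0.6229 0.0103 0.1039] F [ 0.1 -0.   0.5] open 0.0881
[[-0.987, 0.16, 0.003], [0.16, 0.987, -0.0], [-0.003, 0.0, -1.0]] q [-0.07  0.27  1.55 -0.    1.33 -1.48]
shift mm [ 2.2 -2.1 52.9]
turn world 0.003 tool twist z -0.003 tool y yaw 1.411
tilt rotvec tool x,y [0.    0.003 0.   ]
3803 [593.522    -18.446133] [649.08984  36.81728] ((621.2857055664062, 9.520052909851074), 28.008888244628906)
knob px [142. 166.] 1364 ctr 569.4 -53.3 len 42.7 12.6 bar ang mod180 140.7
knob px [366. 165.] 959 ctr 590.8 85.8 len 40.9 11.1 bar ang mod180 21.9
knob px [254. 327.] 863 ctr 699.9 -2.3 len 43.0 10.1 bar ang mod180 79.6
```

View pics/w9v.png

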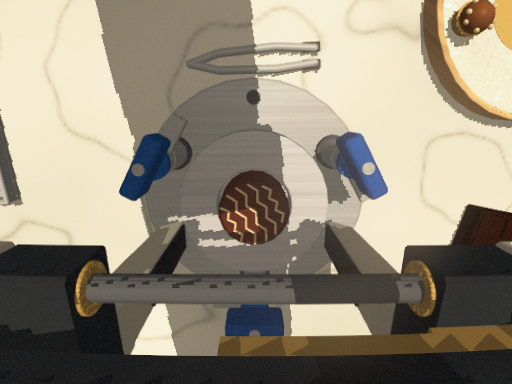

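The praline is intact at (254,207), midway between the jaws, with all knobs open. Descending to the grip.

```bash
python3 -m pendant '[{"translation":[2,-2,10],"twist":[0,0.003,0],"grip":0.85},{"translation":[0,0,15],"twist":[0,0,0],"grip":0.85},{"translation":[0,0,14],"twist":[0,0,0],"grip":0.85},{"translation":[0,0,7],"twist":[0,0,0],"grip":0.85},{"translation":[0,0,0],"twist":[0,0,0],"grip":0.85},{"translation":[0,0,-0.5],"twist":[0,0,0],"grip":0.85},{"translation":[0,0,-0.5],"twist":[0,0,0],"grip":0.85},{"translation":[0,0,-0.5],"twist":[0,0,0],"grip":0.85},{"translation":[0,0,-0.5],"twist":[0,0,0],"grip":0.85},{"translation":[0,0,-0.5],"twist":[0,0,0],"grip":0.85}]' 25
python3 - <<'E'
from h import *
go([.6205,.0085,.050],np.radians(81))
E
```

```text
t: 24.75
tool_pos: [0.6212, 0.0086, 0.0577]
orientation: [0.251, 3.13, 0.0]
force: [-0.6, 0.4, 0.1]
opening: 0.0862
t 24.75 tcp [0.6212 0.0086 0.0577] F [-0.6  0.4  0.1] open 0.0862
[[-0.987, 0.159, 0.001], [0.159, 0.987, 0.0], [-0.001, 0.0, -1.0]] q [-0.07  0.31  1.58  0.    1.25 -1.48]
shift mm [ 0.7 -0.2  7.7]
turn world 0.003 tool twist z -0.003 tool y yaw 1.411
tilt rotvec tool x,y [0.    0.001 0.   ]
```

```bash
python3 -m pendant '[{"translation":[0.7,0,4],"twist":[0,0,0],"grip":0.85},{"translation":[0,0,3],"twist":[0,0,0],"grip":0.8},{"translation":[0,0,-0.5],"twist":[0,0,0],"grip":0.6},{"translation":[0,0,-0.5],"twist":[0,0,0],"grip":0.4},{"translation":[0,0,-0.5],"twist":[0,0,0],"grip":0.3},{"translation":[0,0,-0.5],"twist":[0,0,0],"grip":0.2},{"translation":[0,0,-0.5],"twist":[0,0,0],"grip":0.1},{"translation":[0,0,-0.5],"twist":[0,0,0],"grip":0},{"translation":[0,0,-0.5],"twist":[0,0,0],"grip":0},{"translation":[0,0,-0.5],"twist":[0,0,0],"grip":0}]' 25
python3 - <<'E'
from h import *
go([.6205,.0085,.050],np.radians(81))
E
```

```text
t: 25.75
tool_pos: [0.6204, 0.0087, 0.0546]
orientation: [0.251, 3.13, 0.0]
force: [0.4, 0.0, -1.2]
opening: 0.0547
t 25.75 tcp [0.6204 0.0087 0.0546] F [ 0.4  0.  -1.2] open 0.0547
[[-0.987, 0.159, 0.002], [0.159, 0.987, 0.0], [-0.002, 0.0, -1.0]] q [-0.07  0.31  1.59  0.    1.24 -1.48]
shift mm [-0.1 -0.2  4.6]
turn world 0.003 tool twist z -0.003 tool y yaw 1.411
tilt rotvec tool x,y [0.    0.002 0.   ]
```

```bash
python3 -m pendant '[{"translation":[0,0,0],"twist":[0,0,0],"grip":0.3},{"translation":[0,0,0],"twist":[0,0,0],"grip":0.4},{"translation":[0,0,3],"twist":[0,0,0],"grip":0.4},{"translation":[0,0,2],"twist":[0,0,0],"grip":0.4},{"translation":[0,0,0],"twist":[0,0,0],"grip":0.3},{"translation":[0,0,0],"twist":[0,0,0],"grip":0.2},{"translation":[0,0,0],"twist":[0,0,0],"grip":0},{"translation":[0,0,0],"twist":[0,0,0],"grip":0},{"translation":[0,0,0],"twist":[0,0,0],"grip":0},{"translation":[0,0,0],"twist":[0,0,0],"grip":0}]' 25
python3 - <<'E'
from h import *
go([.6205,.0085,.050],np.radians(81))
E
```

```text
t: 26.75
tool_pos: [0.6208, 0.0087, 0.0496]
orientation: [0.251, 3.129, 0.0]
force: [0.9, 0.4, -0.6]
opening: 0.0551
t 26.75 tcp [0.6208 0.0087 0.0496] F [ 0.9  0.4 -0.6] open 0.0551
[[-0.987, 0.159, 0.002], [0.159, 0.987, -0.0], [-0.002, 0.0, -1.0]] q [-0.07  0.32  1.59  0.    1.23 -1.48]
shift mm [ 0.3 -0.2 -0.4]
turn world 0.003 tool twist z -0.003 tool y yaw 1.411
tilt rotvec tool x,y [0.    0.002 0.   ]
```

```bash
python3 -m pendant '[{"translation":[0,0,-3],"twist":[0,0,0],"grip":0},{"translation":[0,0,-5],"twist":[0,0,0],"grip":0},{"translation":[0,0,-8],"twist":[0,0,0],"grip":0},{"translation":[0,0,-12],"twist":[0,0,0],"grip":0},{"translation":[0,0,-15],"twist":[0,0,0],"grip":0},{"translation":[0,0,-18],"twist":[0,0,0],"grip":0},{"translation":[0,0,-18],"twist":[0,0,0],"grip":0},{"translation":[0,0,-18],"twist":[0,0,0],"grip":0},{"translation":[0,0,-12],"twist":[0,0,0],"grip":0},{"translation":[0,0,-6],"twist":[0,0,0],"grip":0}]' 25
python3 - <<'E'
from h import *
i,p,d=load('t7'); d=cv2.medianBlur(d,3)
# truffle directions from first top picture
i,p,d=load('top0'); P=cloud(i,cv2.medianBlur(d,3)); r=np.hypot(P[...,0]-.4957,P[...,1]-.2722)
m=((P[...,2]>.024)&(P[...,2]<.04)&(r<.083)).astype(np.uint8); n,l,s,c=cv2.connectedComponentsWithStats(m)
for k in range(1,n):
    if s[k,4]>8: q=P[l==k].mean(0); print('truffle',q.round(4),s[k,4],'ang',np.degrees(np.arctan2(q[1]-.2722,q[0]-.4957)).round())
st(); plan([.4957,.2722,.15],np.radians(60),10)
E
```

```text
t: 27.75
tool_pos: [0.621, 0.0086, 0.1768]
orientation: [0.251, 3.126, 0.0]
force: [0.8, 0.3, -0.4]
opening: 0.0552
truffle [0.5528 0.3008 0.0323] 64 ang 27.0
truffle [0.5    0.2079 0.0322] 71 ang -86.0
truffle [0.4378 0.2956 0.0319] 75 ang 158.0
t 27.75 tcp [0.621  0.0086 0.1768] F [ 0.8  0.3 -0.4] open 0.0552
[[-0.987, 0.159, 0.006], [0.159, 0.987, -0.0], [-0.006, 0.001, -1.0]] q [-0.07  0.2   1.48  0.    1.45 -1.48]
0 [17, 24, 3] tw 0.036
1 [17, 23, 3] tw 0.036
2 [18, 23, 3] tw 0.036
3 [19, 22, 3] tw 0.036
4 [20, 21, 3] tw 0.036
5 [21, 21, 3] tw 0.036
6 [21, 20, 3] tw 0.036
7 [22, 19, 3] tw 0.036
8 [23, 18, 3] tw 0.036
9 [23, 17, 3] tw 0.036
q [-0.07  0.2   1.48  0.    1.45 -1.48] tilt [0.001 0.006 0.   ]
```

```bash
python3 -m pendant '[{"translation":[10,14,0],"twist":[0,0.006,0.036],"grip":0},{"translation":[17,23,2],"twist":[0,0,0.036],"grip":0},{"translation":[20,26,2],"twist":[0,0,0.036],"grip":0},{"translation":[22,26,2],"twist":[0,0,0.036],"grip":0},{"translation":[23,25,2],"twist":[0,0,0.036],"grip":0},{"translation":[24,24,2],"twist":[0,0,0.036],"grip":0},{"translation":[25,22,2],"twist":[0,0,0.036],"grip":0},{"translation":[24,20,2],"twist":[0,0,0.036],"grip":0},{"translation":[20,14,2],"twist":[0,0,0.036],"grip":0},{"translation":[10,8,2],"twist":[0,0,0.036],"grip":0}]' 25
python3 - <<'E'
from h import *
plan([.4957,.2722,.10],np.radians(60),5)
shot('top','t10');shot('side','s10');st()
cv2.imwrite('pics/two10.png',np.hstack([cv2.resize(cv2.imread('pics/s10.png')[60:330,120:480],(400,300)),cv2.resize(cv2.imread('pics/t10.png')[80:272,40:296],(400,300))]))
E
```

```text
t: 28.75
tool_pos: [0.4959, 0.2699, 0.1607]
orientation: [0.836, 3.026, 0.0]
force: [-0.0, -0.2, -1.0]
opening: 0.0552
0 [0, 0, 12] tw -0.003
1 [0, 0, 12] tw -0.003
2 [0, 0, 12] tw -0.003
3 [0, 0, 12] tw -0.003
4 [0, 0, 12] tw -0.003
q [ 0.41  0.07  1.66 -0.    1.41 -0.62] tilt [0.001 0.002 0.   ]
t 28.85 tcp [0.496  0.2697 0.1605] F [ 0.6 -0.2 -0.1] open 0.0549
[[-0.859, 0.512, 0.002], [0.512, 0.859, -0.001], [-0.002, 0.001, -1.0]] q [ 0.41  0.07  1.66 -0.    1.41 -0.63]
```

View pics/two10.png

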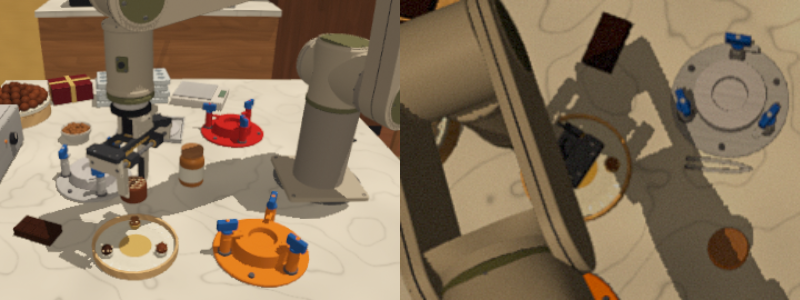

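The side view shows the praline upright at (132,190) between the jaws over the platter, and the top view shows the mould cavity empty. Lowering.

```bash
python3 -m pendant '[{"translation":[1,2,8],"twist":[0,0.002,0],"grip":0},{"translation":[0,0,14],"twist":[0,0,0],"grip":0},{"translation":[0,0,16],"twist":[0,0,0],"grip":0},{"translation":[0,0,16],"twist":[0,0,0],"grip":0},{"translation":[0,0,16],"twist":[0,0,0],"grip":0},{"translation":[0,0,12],"twist":[0,0,0],"grip":0},{"translation":[0,0,6],"twist":[0,0,0],"grip":0},{"translation":[0,0,2],"twist":[0,0,0],"grip":0},{"translation":[0,0,0],"twist":[0,0,0],"grip":0},{"translation":[0,0,0],"twist":[0,0,0],"grip":0}]' 25
python3 - <<'E'
from h import *
go([.4957,.2722,.0276],np.radians(60))
E
```

```text
t: 29.85
tool_pos: [0.4979, 0.2653, 0.0612]
orientation: [-0.836, -3.026, 0.005]
force: [-0.0, -0.3, -1.3]
opening: 0.0547
t 29.85 tcp [0.4979 0.2653 0.0612] F [-0.  -0.3 -1.3] open 0.0547
[[-0.858, 0.513, -0.002], [0.513, 0.858, -0.002], [0.001, -0.003, -1.0]] q [ 0.4   0.17  1.74 -0.    1.23 -0.63]
shift mm [ 5.4  4.9 33.6]
turn world 0.016 tool twist z -0.016 tool y yaw 1.032
tilt rotvec tool x,y [-0.003 -0.001  0.   ]
```

```bash
python3 -m pendant '[{"translation":[5,5,4],"twist":[-0.003,0,0],"grip":0},{"translation":[0,0,7],"twist":[0,0,0],"grip":0},{"translation":[0,0,8],"twist":[0,0,0],"grip":0},{"translation":[0,0,5],"twist":[0,0,0],"grip":0},{"translation":[0,0,2],"twist":[0,0,0],"grip":0},{"translation":[0,0,0],"twist":[0,0,0],"grip":0},{"translation":[0,0,0],"twist":[0,0,0],"grip":0},{"translation":[0,0,0],"twist":[0,0,0],"grip":0},{"translation":[0,0,0],"twist":[0,0,0],"grip":0},{"translation":[0,0,0],"twist":[0,0,0],"grip":0}]' 25
python3 - <<'E'
from h import *
go([.4957,.2722,.0276],np.radians(60))
E
```

```text
t: 30.85
tool_pos: [0.4975, 0.2738, 0.0352]
orientation: [0.835, 3.026, 0.004]
force: [0.7, -0.2, -1.0]
opening: 0.055
t 30.85 tcp [0.4975 0.2738 0.0352] F [ 0.7 -0.2 -1. ] open 0.055
[[-0.859, 0.513, 0.003], [0.513, 0.859, 0.002], [-0.001, 0.003, -1.0]] q [ 0.41  0.21  1.75  0.    1.18 -0.62]
shift mm [ 0.8 -2.3  7.6]
turn world 0.015 tool twist z -0.015 tool y yaw 1.032
tilt rotvec tool x,y [0.003 0.001 0.   ]
```

```bash
python3 -m pendant '[{"translation":[1,-2,2],"twist":[0.003,0,0],"grip":0},{"translation":[0,0,2],"twist":[0,0,0],"grip":0},{"translation":[0,0,1],"twist":[0,0,0],"grip":0},{"translation":[0,0,1],"twist":[0,0,0],"grip":0},{"translation":[0,0,0.5],"twist":[0,0,0],"grip":0},{"translation":[0,0,0],"twist":[0,0,0],"grip":0},{"translation":[0,0,0],"twist":[0,0,0],"grip":0},{"translation":[0,0,0],"twist":[0,0,0],"grip":0},{"translation":[0,0,0],"twist":[0,0,0],"grip":0},{"translation":[0,0,0],"twist":[0,0,0],"grip":0}]' 25
python3 - <<'E'
from h import *
go([.4957,.2722,.0276],np.radians(60))
E
```

```text
t: 31.85
tool_pos: [0.4958, 0.2725, 0.0285]
orientation: [0.835, 3.027, -0.0]
force: [0.2, -0.1, -1.6]
opening: 0.0551
t 31.85 tcp [0.4958 0.2725 0.0285] F [ 0.2 -0.1 -1.6] open 0.0551
[[-0.858, 0.513, 0.002], [0.513, 0.858, -0.001], [-0.002, 0.0, -1.0]] q [ 0.41  0.21  1.76 -0.    1.17 -0.62]
shift mm [-0.1 -0.3  0.9]
turn world 0.015 tool twist z -0.015 tool y yaw 1.032
tilt rotvec tool x,y [0.    0.002 0.   ]
```

```bash
python3 -m pendant '[{"translation":[0,0,0.7],"twist":[0,0,0],"grip":0},{"translation":[0,0,0.7],"twist":[0,0,0],"grip":0},{"translation":[0,0,0.3],"twist":[0,0,0],"grip":0},{"translation":[0,0,0],"twist":[0,0,0],"grip":0},{"translation":[0,0,0],"twist":[0,0,0],"grip":0},{"translation":[0,0,0],"twist":[0,0,0],"grip":0},{"translation":[0,0,0],"twist":[0,0,0],"grip":0},{"translation":[0,0,0],"twist":[0,0,0],"grip":0},{"translation":[0,0,0],"twist":[0,0,0],"grip":0},{"translation":[0,0,0],"twist":[0,0,0],"grip":0}]' 25
python3 - <<'E'
from h import *
st()
E
```

```text
t: 32.85
tool_pos: [0.496, 0.2726, 0.0275]
orientation: [0.835, 3.026, 0.0]
force: [-0.4, -0.0, 0.6]
opening: 0.0552
t 32.85 tcp [0.496  0.2726 0.0275] F [-0.4 -0.   0.6] open 0.0552
[[-0.858, 0.513, 0.002], [0.513, 0.858, -0.0], [-0.002, 0.001, -1.0]] q [ 0.41  0.21  1.76 -0.    1.17 -0.62]
```

Contact: the force changed from −1.6 to +0.6 N and the height is as expected. Releasing and retreating.

```bash
python3 -m pendant '[{"translation":[0,0,0],"twist":[0,0,0],"grip":0.3},{"translation":[0,0,0],"twist":[0,0,0],"grip":0.4},{"translation":[0,0,0],"twist":[0,0,0],"grip":0.45},{"translation":[0,0,-8],"twist":[0,0,0],"grip":0.45},{"translation":[0,0,-20],"twist":[0,0,0],"grip":0.45},{"translation":[0,0,-35],"twist":[0,0,0],"grip":0.45},{"translation":[0,0,-40],"twist":[0,0,0],"grip":0.45},{"translation":[0,0,-40],"twist":[0,0,0],"grip":0.45},{"translation":[0,0,-30],"twist":[0,0,0],"grip":0.45},{"translation":[0,0,0],"twist":[0,0,0],"grip":0.45}]' 25
python3 - <<'E'
from h import *
st(); i,p,d=shot('wrist','w11'); P=cloud(i,cv2.medianBlur(d,3)); m=(np.hypot(P[...,0]-.4957,P[...,1]-.2722)<.042)&(P[...,2]>.035)&(P[...,2]<.05); q=P[m]; print(m.sum(),cv2.minEnclosingCircle(q[:,:2].astype(np.float32)*1000)); print('plane',np.linalg.lstsq(np.c_[q[:,:2],np.ones(len(q))],q[:,2],rcond=None)[0],np.median(q[:,2]))
shot('side','s11'); cv2.imwrite('pics/two11.png',np.hstack([cv2.resize(cv2.imread('pics/w11.png'),(400,300)),cv2.resize(cv2.imread('pics/s11.png')[60:330,120:480],(400,300))]))
E
```

```text
t: 33.85
tool_pos: [0.4946, 0.2723, 0.209]
orientation: [0.835, 3.027, -0.001]
force: [1.0, 1.2, 0.2]
opening: 0.0674
t 33.85 tcp [0.4946 0.2723 0.209 ] F [1.  1.2 0.2] open 0.0674
[[-0.858, 0.513, 0.001], [0.513, 0.858, -0.001], [-0.001, -0.0, -1.0]] q [ 0.41  0.04  1.6  -0.    1.5  -0.62]
1620 ((495.8456726074219, 272.4677734375), 27.9946346282959)
plane [ 0.01251156 -0.00429312  0.03672085] 0.042080770672140305
```

View pics/two11.png

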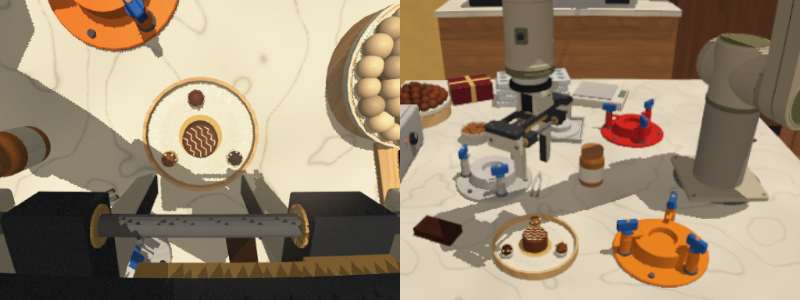

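```bash
python3 -c "
from h import *
robot.close_job()"
```

```text
the job is handed in; nothing more can be done
```

The job is done and was handed in at about 34 s of the 72 s allowed. I opened all three knobs, laid the upper half in the tray, and set the praline on the gold round.

Last checks:
- **Knobs:** the bar angles measured about 81°, 141° and 22°. That is within about 1° of where the end stops should be (81.3°, 141.1° and 21.1°). The two readings that strayed most, 24.9° and 79.6°, were at close range, one of them with the bar partly hidden.
- **Upper half:** it lies flat and right way up, about 30 mm from the tray's centre towards −x. Its flange top is at 12 mm with no measurable slope, and the nozzle is well clear.
- **Praline:** it was gripped at 25 N and stands upright and whole, within 1 mm of the platter's centre. Its top is at 42 mm, as expected, and the truffles are where they were.

Small departures:
- **First knob grip:** on the first knob the fingers sat about 5 mm low and held wider than the bar (about 19 mm against 13 mm). The knob still reached its stop.
- **Drift while lowering:** the arm drifted up to 13 mm sideways; I corrected it before each set-down.
- **Not re-measured at the end:** after retreating I re-measured only the praline. The knobs and tray readings are from earlier. I saw nothing else disturbed in the last pictures.

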